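# Tip the plaster press moulds onto their backs

### The job

The two plaster press moulds have dried standing on edge; push each one over near its top so that it lies flat on its back where it stands, hollow facing up, without lifting it. First, if the slip pot, the glaze jar or the stamp stands where a mould will fall, lift it out of the way and set it upright elsewhere on the bare table, so that no mould hits anything. Leave the other things on the table where they are.

Things in the scene. Friction and masses are not known exactly. Their poses are not given: they have to be found in the camera images.
- tall_mould_center (a point): Centre of the tall plaster mould, half-way up as it stands (80 mm above the table). Axes: z up along the height; y across the width; x through the thickness, pointing OUT of the face with the hollow (the opposite, -x face is the plain flat back).
- tall_mould: Tall off-white plaster mould, a loose block on its short edge: 160 mm tall, 110 wide, 74 thick, about 0.8 kg. Round hollow 84 mm across, 28 deep, its middle 72 mm up; the face is plain from 118 mm up to the top but for corner bumps 4 mm proud. On its back it covers the table from 37 to 197 mm behind its standing centre. Origin: centre of the underside as it stands; axes as at its centre.
- squat_mould_center (a point): Centre of the squat plaster mould, half-way up as it stands (70 mm above the table). Axes: z up along the height; y across the width; x through the thickness, pointing OUT of the face with the hollow (the opposite, -x face is the plain flat back).
- squat_mould: Squat off-white plaster mould, a loose block on its short edge: 140 mm tall, 90 wide, 68 thick, about 0.65 kg. Oblong hollow 86 mm high, 62 wide, 24 deep, its middle 64 mm up; the face is plain from 111 mm up to the top but for corner bumps 4 mm proud. On its back it covers the table from 34 to 174 mm behind its standing centre. Origin: centre of the underside as it stands; axes as at its centre.
- slip_pot_center (a point): Small open blue-grey glazed slip pot, round, 68 mm across at the outside, slightly narrower at the foot, 69 mm tall, 0.22 kg, may be grasped round its wall. The point is its centre, 34 mm above its underside; z is up.
- glaze_jar_center (a point): Clear glass glaze jar with a fixed red lid, round, 60 mm across (lid 56 mm), 86 mm tall, 0.36 kg. The point is its centre, 43 mm above its underside; z is up.
- board_corner (a point): Far right corner (from the robot), upper edge, of the 18 mm thick brown ware board that lies fixed left of here with clay discs on it. Axes: x along the board's right edge, away from the robot, so that the edge runs 346 mm from here towards -x; y to the left, across the board; z up. The table top is 18 mm below this point and ends 0.13 m beyond it in world x.
- spray_bottle: Spray bottle, 56 x 120 mm in plan and 272 mm tall, standing; stays where it is. Origin at the centre of its underside.
- masking_tape: Roll of tape lying flat, 100 mm across, 25 mm high; stays where it is. Origin at the centre of its underside.
- stamp_center (a point): Wooden texture stamp, 52 mm tall, 0.04 kg: a block 30 mm square and 30 mm high, and on it a round turned knob 18 mm across, from 30 mm up to the top; take it by the knob. The point is its centre, 26 mm above its underside; z is up.
- plaque_cutter: Scalloped metal plaque cutter, 129 mm across and 65 mm high, fixed to the table. Origin at the centre of its underside.
- slip_pot: The slip pot itself; origin at the centre of its underside.
- glaze_jar: The glaze jar itself; origin at the centre of its underside.
- stamp: The stamp itself; origin at the centre of its underside.

How it is judged (in metres and radians):
At the end, for the whole second after the job is handed in: Both moulds lie still, flat on their backs on the table, hollow up (within 0.1 rad, centre height within 8 mm), centre at most 190 mm from its start; slip pot, jar and stamp stand still, upright (within 0.1 rad) on the bare table (height within 10 mm) (angle between each of tall_mould_center, squat_mould_center's own x axis and vertical below 0.1 rad and height (world z) of tall_mould_center below 0.045 m and distance of each of tall_mould_center, squat_mould_center from where it was at the start of the episode below 0.19 m and linear speed of each of tall_mould, squat_mould, slip_pot, glaze_jar, stamp below 0.02 m/s and angular speed of each of tall_mould, squat_mould below 0.1 rad/s and height (world z) of squat_mould_center below 0.042 m and angle between each of slip_pot_center, glaze_jar_center, stamp_center's own z axis and vertical below 0.1 rad and height (world z) of slip_pot_center between 0.024 and 0.044 m and height (world z) of glaze_jar_center between 0.033 and 0.053 m and height (world z) of stamp_center between 0.016 and 0.036 m); the robot touches nothing.
It fails at once if a mould is lifted off the table (centre more than 30 mm above its standing height) (height (world z) of tall_mould_center above 0.11 m or height (world z) of squat_mould_center above 0.1 m).
It fails at once if a mould hits the other mould, the pot, jar, stamp or a bystander (contact force between any of tall_mould, squat_mould and slip_pot above 0.5 N or contact force between any of tall_mould, squat_mould and glaze_jar above 0.5 N or contact force between any of tall_mould, squat_mould and stamp above 0.5 N or contact force between any of tall_mould, squat_mould and spray_bottle above 0.5 N or contact force between any of tall_mould, squat_mould and masking_tape above 0.5 N or contact force between any of tall_mould, squat_mould and plaque_cutter above 0.5 N or contact force between squat_mould and tall_mould above 0.5 N).
It fails at once if the slip pot, glaze jar or stamp is tipped by more than 0.6 rad (angle between any of slip_pot_center, glaze_jar_center, stamp_center's own z axis and vertical above 0.6 rad).
It fails at once if the spray bottle or tape is moved more than 30 mm (distance of any of spray_bottle, masking_tape from where it was at the start of the episode above 0.03 m).
It also fails if it takes over 72 s, if anything falls off the work surface, if the arm or the gripper's body presses on something with over 40 N, if the wrist force passes 120 N, or if a joint passes its speed limit or range.

### The arm

A 6-joint arm with a two-finger parallel gripper is mounted at the origin on the work surface; the furniture and walls round the work are solid. World frame = base frame: x ahead of the robot, y to its left, z up, the work surface at z = 0. Lengths are in m, angles in degrees, forces in N, time in s.
With the tool pointing down it reaches from about 0.375 to 0.9 m from the base axis. Payload 3.1 kg.
Tool frame: the origin (TCP) lies at the very end of the fingers, on their centre line; the grasp point (between the pads) lies 19 mm behind it; z points along the fingers, y is the direction in which the jaws open and shut (so a half turn about z gives the same grasp; the last joint's range is limited). The gripper opens to 87 mm and grips with 3 to 60 N. Pads are 19 mm wide; open, the fingers measure 117 mm over their backs; the gripper's body (75 mm by 190 mm) begins 51 mm behind the grasp point.
Start: joints at [-74.685, 30.224, 82.088, -0, 67.689, -10.227], TCP at [0.27, -0.564, 0.223] pointing down, gripper open.
Joint ranges: [-176.69, 176.69], [-43.24, 126.21], [12.49, 139.97], [-82, 262], [0, 151.66], [-163.58, 163.58]. Speed limits (degrees/s): [159.86, 159.86, 180, 180, 180, 180].

### API

Orientations are given as a 3x3 rotation matrix whose columns are the frame's x, y, z axes.
In Python, from rig import readout, capture, camera_model, bot, spot_in, regions_of gives the robot as it stands.
- The arm moves only by the tool send_rows, never from a script. Its argument "moves" is a list that holds one entry, the list of rows, each a list of 7 numbers: the turn, a rotation vector about the tool's x, y, z in degrees, then the shift along the tool's x, y, z in cm, then the opening, from -1 (shut) to 1 (fully open). A call has exactly 5 rows; each row shifts and turns the commanded pose from where the row before left it, along the tool's axes as they then stand; what a row does not reach is not made up. A row lasts 1/10 s, in which the tool goes at most 50 mm and 8.59 degrees, less where a joint would pass 70% of its speed; a pose out of reach is approached as far as the arm can. A call with a gripper value outside its range is refused whole. The fingers move at their own pace and stop on an object; the grip force is fixed at half the most. Time passes only in rows, so rows that do not move let the fingers close, or fill a call up. It gives the time, the measured TCP pose, the force and the opening at its end, in the units of the state.
- readout.read_state(): the state, without advancing time (a new reading comes with each control period).
- capture(name): name is "side" or "top"; returns the picture (384x512x3 uint8, blue, green, red); there is no depth.
- camera_model(name): a dict with "camera_matrix" (3x3 intrinsics, pixels), "pose" (4x4, takes a point from camera to world coordinates). Camera axes: x right, y up, looking along -z (the intrinsics and any distortion apply to the point x, -y, -z); pixel columns grow to the right and rows downward; lengths in m; the calibration is good to about 2 mm. A picture is of the moment at which its call begins. camera_model takes no time and is no camera call.
- bot.hand_in(): hands the job in, once; it reports no verdict.
Trained networks look in the newest picture that a camera, given by its name, has taken for a name from the list of things; names that differ only in an ending like _2 or _b are one class to them, and where a whole thing is asked for, a point or a joint stands for the part that bears it (a point fixed in the world has none). Each returns a list of dicts, best first, with "p" (0 to 1); they miss things now and then, are a little off and sometimes report something else, mostly with a low value. They report only what shows in the picture. A call takes as long as a camera call.
- spot_in(camera, thing): "location" ([x, y, z] in m, in world coordinates, good to about 4 mm: the middle of the surface that is visible of it).
- regions_of(camera, thing): "mask" (384x512 bool, what is visible of it).
The state is a dict: "time_s": time; "joint_positions": joint angles; "qvel": joint speeds; "tau": joint torques, N m; "position": TCP position; "tcp_rot": TCP orientation; "force": force on the tool from outside, world axes, zero at the start; "moment": the same for the moment, N m; "opening": opening from 0.0 (shut) to 1.0 (fully open).
Only numpy, scipy, OpenCV 4.12 (cv2) and the standard library are available. Lean on these libraries where they do the work, as an engineer would, in place of code of your own. Each camera call takes 0.05 s, during which the arm holds its last target. There are 200 camera calls.

## Working session

There is one attempt and no reset: what is moved stays moved. The work goes in short steps, Python scripts to look and compute and a tool call to move; the robot and the scene stay as the last step left them, time stands still between calls to the robot, and variables do not carry over. Pictures are saved under pics/ and viewed, about 8 in all and at most 12, crops included, and the job is handed in when it is done.

Besides the shell and the picture viewer there is one more tool, called after "Call:" as name(argument=value, ...), one argument or row to a line, values as JSON. send_rows: Moves the arm, as the interface text tells. Its arguments: {"type":"object","properties":{"moves":{"type":"array","items":{"type":"array","items":{"type":"array","items":{"type":"number"}}}}},"required":["moves"]}

```bash
mkdir -p pics; cat > h.py <<'E'
import numpy as np, cv2
from rig import *
def proj(cam,P):
    m=camera_model(cam);T=np.array(m["pose"]);K=np.array(m["camera_matrix"])
    p=(np.atleast_2d(P)-T[:3,3])@T[:3,:3]
    p=p*[1,-1,-1]; q=p@K.T
    return q[:,:2]/q[:,2:]
def ray(cam,uv):
    m=camera_model(cam);T=np.array(m["pose"]);K=np.array(m["camera_matrix"])
    d=np.linalg.inv(K)@[uv[0],uv[1],1]*[1,-1,-1]
    return T[:3,3],T[:3,:3]@d
def onz(cam,uv,z):
    o,d=ray(cam,uv);return o+d*(z-o[2])/d[2]
def tri(uvs,uvt):
    A=[];b=[]
    for c,uv in(("side",uvs),("top",uvt)):
        o,d=ray(c,uv);d/=np.linalg.norm(d);M=np.eye(3)-np.outer(d,d);A.append(M);b.append(M@o)
    return np.linalg.lstsq(np.vstack(A),np.hstack(b),rcond=None)[0]
E
python3 - <<'E'
from h import *
a=capture("side");b=capture("top")
cv2.imwrite("pics/s0.png",cv2.resize(a,(800,600)));cv2.imwrite("pics/t0.png",cv2.resize(b,(800,600)))
for c in("side","top"):
    print(c,np.round(camera_model(c)["pose"],3).tolist(),np.round(camera_model(c)["camera_matrix"],1).tolist())
    for t in["tall_mould","squat_mould","slip_pot","glaze_jar","stamp","spray_bottle","masking_tape","plaque_cutter"]:
        r=spot_in(c,t);print(t,[(np.round(x["location"],3).tolist(),round(x["p"],2)) for x in r[:3]])
    
print(readout.read_state())
E
```

```text
side [[0.989, 0.076, -0.128, 0.329], [-0.148, 0.545, -0.825, -1.35], [0.007, 0.835, 0.55, 0.938], [0.0, 0.0, 0.0, 1.0]] [[423.5, 0.0, 248.9], [0.0, 423.5, 188.9], [0.0, 0.0, 1.0]]
tall_mould [([0.467, -0.264, 0.113], 0.97)]
squat_mould [([0.642, -0.024, 0.084], 0.75)]
slip_pot [([0.646, -0.215, 0.044], 0.89), ([0.641, -0.02, 0.084], 0.26)]
glaze_jar [([0.55, -0.417, 0.064], 0.6)]
stamp []
spray_bottle [([0.41, -0.618, 0.249], 0.73)]
masking_tape [([0.603, -0.546, 0.021], 0.8)]
plaque_cutter [([0.581, 0.446, 0.026], 0.77)]
top [[-0.029, 0.987, -0.156, 0.203], [-1.0, -0.029, 0.002, -0.049], [-0.003, 0.156, 0.988, 2.099], [0.0, 0.0, 0.0, 1.0]] [[487.5, 0.0, 260.3], [0.0, 487.5, 185.4], [0.0, 0.0, 1.0]]
tall_mould [([0.462, -0.229, 0.16], 0.95)]
squat_mould [([0.627, -0.004, 0.138], 0.84)]
slip_pot [([0.65, -0.197, 0.033], 0.72)]
glaze_jar [([0.547, -0.391, 0.086], 0.61), ([0.587, 0.474, 0.033], 0.16)]
stamp []
spray_bottle [([0.407, -0.588, 0.166], 0.83)]
masking_tape [([0.604, -0.538, 0.025], 0.78), ([0.461, -0.228, 0.163], 0.32)]
plaque_cutter [([0.585, 0.475, 0.031], 0.51)]
{'time_s': 0.9, 'joint_positions': array([-7.46855964e+01,  3.02223707e+01,  8.20877353e+01,  8.36158614e-05,
        6.76877218e+01, -1.02281137e+01]), 'qvel': array([ 0.02732419, -0.01402229,  0.05331596,  0.09157597, -0.04023853,
        0.05371644]), 'tau': array([-1.38451837e-04, -4.39997613e+01, -1.76987886e+01,  6.34174235e-02,
        5.03750599e-02, -4.78793240e-06]), 'position': array([ 0.26950304, -0.56389287,  0.22256037]), 'tcp_rot': array([[ 9.02265806e-01,  4.31180258e-01,  1.13154504e-05],
       [ 4.31180258e-01, -9.02265806e-01, -3.62097011e-05],
       [-5.40336429e-06,  3.75497740e-05, -9.99999999e-01]]), 'force': array([0.52945035, 0.0853665 , 0.29941734]), 'moment': array([-0.02264468,  0.00110484,  0.04753263]), 'opening': 1.0002386298688417}
```

View pics/s0.png

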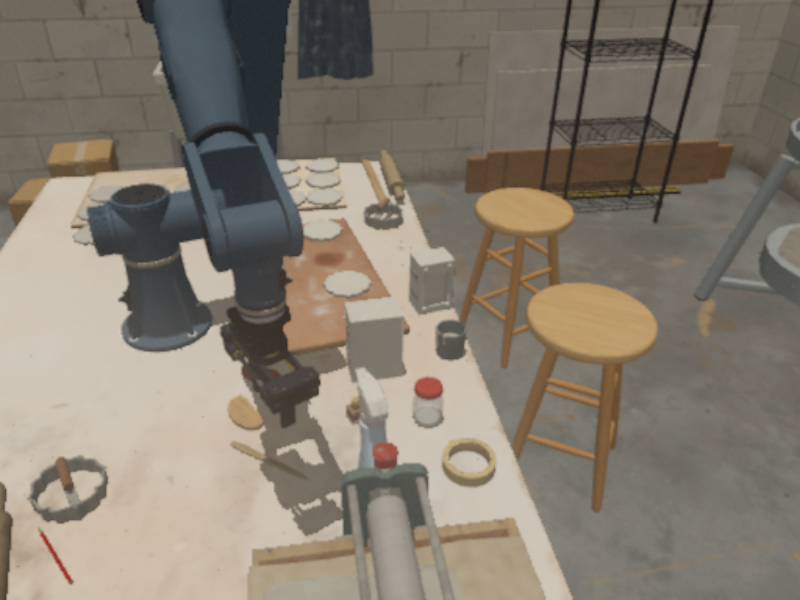

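View pics/t0.png

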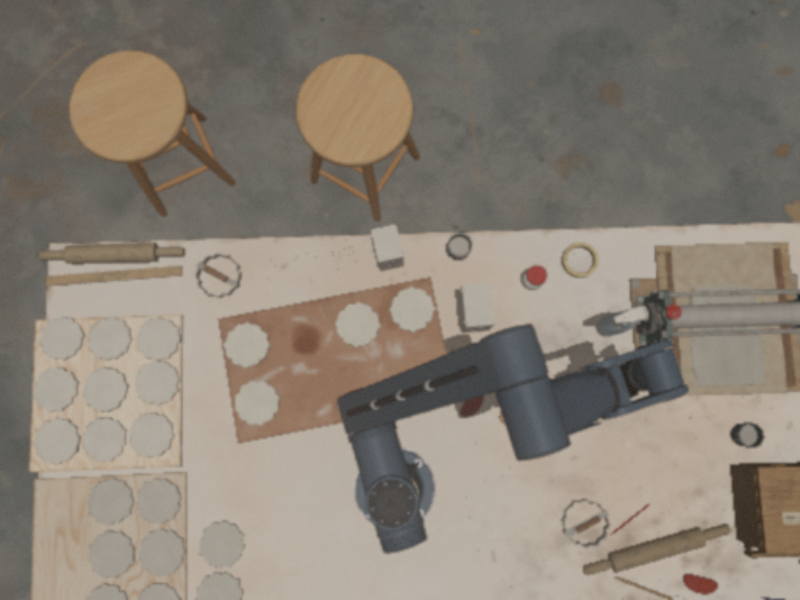

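The squat mould at (432,280) in the side view shows its hollow towards the camera. The tall one at (375,340) shows a plain face, and the stamp stands at about (353,408). I'll zoom in next.

```bash
python3 - <<'E'
from h import *
a=capture("side");b=capture("top")
A=cv2.resize(a[140:320,190:330],None,fx=3.3,fy=3.3,interpolation=cv2.INTER_CUBIC)
B=cv2.resize(b[130:240,215:400],None,fx=4,fy=4,interpolation=cv2.INTER_CUBIC)
cv2.imwrite("pics/s1.png",A[:600]);cv2.imwrite("pics/t1.png",B)
for c in("side","top"):
    for t in["stamp_center","tall_mould_center","squat_mould_center","slip_pot_center","glaze_jar_center","board_corner"]:
        r=spot_in(c,t);print(c,t,[(np.round(x["location"],3).tolist(),round(x["p"],2)) for x in r[:2]])
    for t in["tall_mould","squat_mould","slip_pot","glaze_jar","stamp"]:
        r=regions_of(c,t)
        if r:
            m=r[0]["mask"].astype(np.uint8);v,u=np.nonzero(m)
            cn=max(cv2.findContours(m,0,2)[0],key=cv2.contourArea)
            print(c,t,round(r[0]["p"],2),u.min(),u.max(),v.min(),v.max(),u.mean().round(1),v.mean().round(1),len(u),cv2.approxPolyDP(cn,3,True)[:,0].tolist())
E
```

```text
side stamp_center []
side tall_mould_center [([0.466, -0.268, 0.116], 0.74)]
side squat_mould_center [([0.637, -0.019, 0.082], 0.78), ([0.553, -0.418, 0.06], 0.21)]
side slip_pot_center [([0.644, -0.217, 0.048], 0.83)]
side glaze_jar_center [([0.553, -0.418, 0.058], 0.97)]
side board_corner [([0.41, -0.618, 0.25], 0.73)]
side tall_mould 0.58 220 257 190 243 239.0 215.0 1737 [[252, 190], [220, 193], [225, 243], [230, 233], [241, 242], [256, 240], [257, 202]]
side slip_pot 0.66 219 257 190 243 238.8 215.4 1811 [[251, 190], [220, 193], [219, 225], [225, 243], [230, 234], [240, 242], [257, 238], [257, 200]]
side glaze_jar 0.6 263 283 241 272 273.1 256.3 539 [[270, 241], [265, 245], [263, 262], [267, 270], [274, 272], [281, 267], [283, 254], [280, 243]]
side stamp 0.41 221 229 255 270 225.4 262.5 108 [[225, 255], [221, 264], [227, 270], [229, 259]]
top stamp_center [([0.606, -0.536, 0.024], 0.42), ([0.627, -0.0, 0.141], 0.3)]
top tall_mould_center [([0.458, -0.23, 0.161], 0.55)]
top squat_mould_center [([0.623, -0.003, 0.141], 0.81)]
top slip_pot_center [([0.649, -0.195, 0.034], 0.74)]
top glaze_jar_center [([0.547, -0.392, 0.085], 0.56), ([0.585, 0.476, 0.034], 0.2)]
top board_corner []
top tall_mould 0.58 293 316 180 213 304.4 196.7 700 [[310, 180], [294, 185], [294, 208], [298, 213], [316, 207], [314, 184]]
top squat_mould 0.77 239 258 144 174 248.4 158.9 462 [[252, 144], [239, 148], [244, 174], [258, 169]]
top slip_pot 0.59 287 302 149 166 293.8 157.5 220 [[296, 149], [287, 154], [290, 166], [301, 159]]
top glaze_jar 0.54 335 349 170 185 342.1 177.8 189 [[347, 171], [335, 176], [338, 185], [347, 183]]
```

View pics/s1.png

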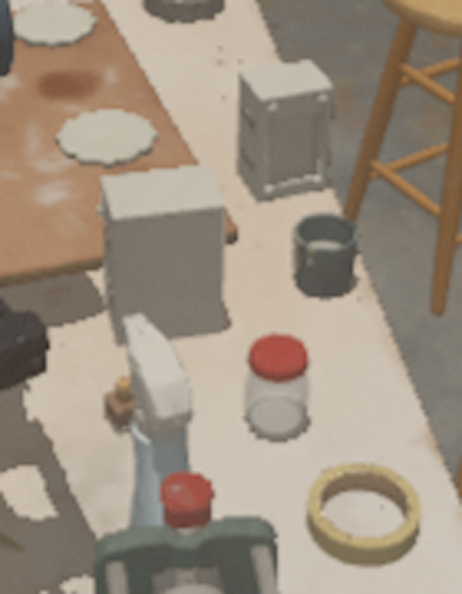

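View pics/t1.png

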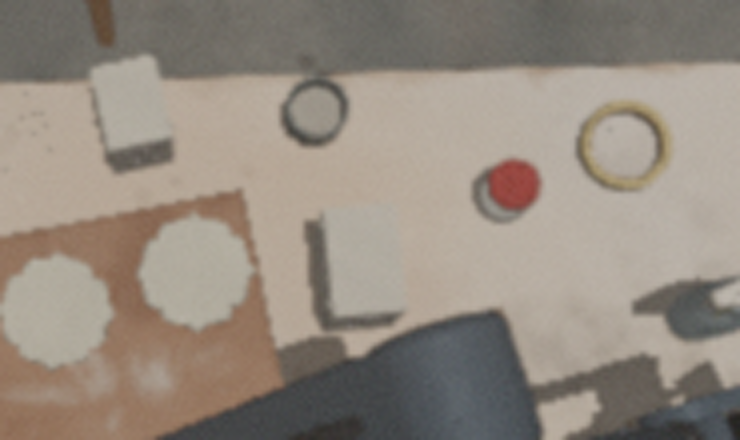

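```bash
python3 - <<'E'
from h import *
Z=lambda p:np.array(p)/4+[215,130]-.37
S=lambda p:np.array(p)/3.3+[190,140]-.35
def poly(n,ps,z):
    q=np.array([onz("top",Z(p),z)[:2] for p in ps]);print(n,q.round(3).tolist(),"c",q.mean(0).round(3),
     "w",np.linalg.norm(q[3]-q[0]).round(3),np.linalg.norm(q[2]-q[1]).round(3),"ydir",np.round((q[0]-q[3]+q[1]-q[2])/np.linalg.norm(q[0]-q[3]+q[1]-q[2]),3))
poly("tall",[(320,210),(395,200),(405,310),(330,320)],.16)
poly("squat",[(90,65),(155,55),(172,140),(107,150)],.14)
print("tallside top",[onz("side",S(p),.16).round(3)[:2] for p in [(102,180),(208,168),(224,205),(107,218)]])
print("tallside bottom",[onz("side",S(p),0).round(3)[:2] for p in [(120,342),(220,330)]])
print("sq bottom",[onz("side",S(p),0).round(3)[:2] for p in [(268,198),(330,187),(240,160)]])
print("sqside top",[onz("side",S(p),.14).round(3)[:2] for p in [(240,70),(304,62),(331,88),(260,100)]])
print("pot",onz("top",Z((315,109)),.069),onz("side",S((326,235)),.069),tri(S((326,235)),Z((315,109))))
print("jar",onz("top",Z((514,184)),.086),onz("side",S((278,358)),.083),tri(S((278,358)),Z((514,184))))
print("stamp",onz("side",S((124,380)),.052),onz("side",S((119,412)),.01))
print("corner",onz("top",Z((242,190)),.018),onz("side",S((236,237)),.018), "edgept",onz("top",Z((0,238)),.018),"tableedge",onz("top",Z((0,82)),0),onz("top",Z((740,65)),0))
E
```

```text
tall [[0.519, -0.191], [0.527, -0.267], [0.416, -0.272], [0.408, -0.197]] c [ 0.467 -0.232] w 0.112 0.112 ydir [0.999 0.046]
squat [[0.681, 0.038], [0.689, -0.029], [0.6, -0.044], [0.591, 0.023]] c [ 0.64  -0.003] w 0.091 0.091 ydir [0.986 0.167]
tallside top [array([ 0.413, -0.202]), array([ 0.521, -0.195]), array([ 0.526, -0.261]), array([ 0.412, -0.267])]
tallside bottom [array([ 0.421, -0.262]), array([ 0.525, -0.258])]
sq bottom [array([ 0.62, -0.03]), array([ 0.697, -0.018]), array([0.602, 0.054])]
sqside top [array([0.594, 0.031]), array([0.671, 0.04 ]), array([ 0.689, -0.023]), array([ 0.604, -0.038])]
pot [ 0.64307291 -0.19704281  0.069     ] [ 0.64589192 -0.20237849  0.069     ] [ 0.64559164 -0.19752244  0.06509116]
jar [ 0.55293285 -0.40109292  0.086     ] [ 0.55422257 -0.40072988  0.083     ] [ 0.55368669 -0.40153284  0.08368168]
stamp [ 0.41415353 -0.37637908  0.052     ] [ 0.40875561 -0.37399644  0.01      ]
corner [ 0.56684483 -0.11815784  0.018     ] [ 0.56480858 -0.12488715  0.018     ] edgept [0.52196602 0.14476694 0.018     ] tableedge [0.69872209 0.14394756 0.        ] [ 0.69372472 -0.67266097  0.        ]
```

The tall mould will fall toward −y, and both the jar (0.553,-0.401) and the stamp (~0.412,-0.375) stand in its lane. The squat mould falls toward +y onto clear table. The pot isn't in either lane, so it stays. I'll lift and square the tool first.

Call:
send_rows(
  moves=[
    [[0,0,-8.5,0,0,-4,1],[0,0,-8.5,0,0,-4,1],[0,0,-8.5,0,0,-3,1],[0,0,-8.5,0,0,0,1],[0,0,-8.5,0,0,0,1]],
  ],
)

```text
time_s: 2.6
position: [0.2697, -0.5645, 0.3344]
tcp_rot: [[0.368, 0.93, 0.001], [0.93, -0.368, -0.003], [-0.003, 0.002, -1.0]]
force: [0.2, 0.3, -0.6]
opening: 1.001
```

Call:
send_rows(
  moves=[
    [[0,0,-8.5,0,0,0,1],[0,0,-8.5,0,0,0,1],[0,0,-5,0,0,0,1],[0,0,0,4,2,0,1],[0,0,0,4,4,0,1]],
  ],
)

```text
time_s: 3.1
position: [0.3236, -0.4882, 0.3321]
tcp_rot: [[0.003, 1.0, -0.001], [1.0, -0.003, 0.001], [0.001, -0.001, -1.0]]
force: [1.3, -0.5, 0.0]
opening: 0.999
```

Call:
send_rows(
  moves=[
    [[0,0,0,1.7,4.4,0,1],[0,0,0,1.7,4.4,0,1],[0,0,0,1.6,4.4,0,1],[0,0,0,1.6,4.4,0,1],[0,0,0,1.6,4.7,0,1]],
  ],
)

```text
time_s: 3.6
position: [0.5492, -0.4054, 0.3327]
tcp_rot: [[-0.0, 1.0, -0.0], [1.0, 0.0, -0.0], [-0.0, -0.0, -1.0]]
force: [1.0, -1.0, 0.4]
opening: 1.003
```

Call:
send_rows(
  moves=[
    [[0,0,0,0,0,4,1],[0,0,0,0,0,4,1],[0,0,0,0,0,4,1],[0,0,0,0,0,4,1],[0,0,0,0,0,2,1]],
  ],
)

```text
time_s: 4.1
position: [0.546, -0.4044, 0.1482]
tcp_rot: [[-0.001, 1.0, -0.005], [1.0, 0.001, 0.005], [0.005, -0.005, -1.0]]
force: [0.8, 0.0, -0.1]
opening: 1.0
```

```bash
python3 - <<'E'
from h import *
a=capture("side");b=capture("top")
A=cv2.resize(a[140:320,160:340],None,fx=2.2,fy=2.2,interpolation=cv2.INTER_CUBIC)
B=cv2.resize(b[140:240,230:400],None,fx=2.3,fy=3.96,interpolation=cv2.INTER_CUBIC)
B=cv2.resize(b[130:240,260:370],(396,396),interpolation=cv2.INTER_CUBIC)
cv2.imwrite("pics/m2.png",np.hstack([A,B]))
s=readout.read_state();print(s["position"].round(4),s["force"].round(1))
for c in("side","top"):
  for t in("glaze_jar","stamp"):
    r=regions_of(c,t)
    for x in r[:2]:
        v,u=np.nonzero(x["mask"]);print(c,t,round(x["p"],2),u.min(),u.max(),v.min(),v.max(),u.mean().round(1),v.mean().round(1))
E
```

```text
[ 0.5457 -0.4042  0.1482] [-0.7  0.9  0. ]
side glaze_jar 0.9 263 282 241 272 273.0 256.6
side stamp 0.68 221 229 254 270 225.6 262.5
top glaze_jar 0.72 307 313 181 187 310.0 183.6
```

View pics/m2.png

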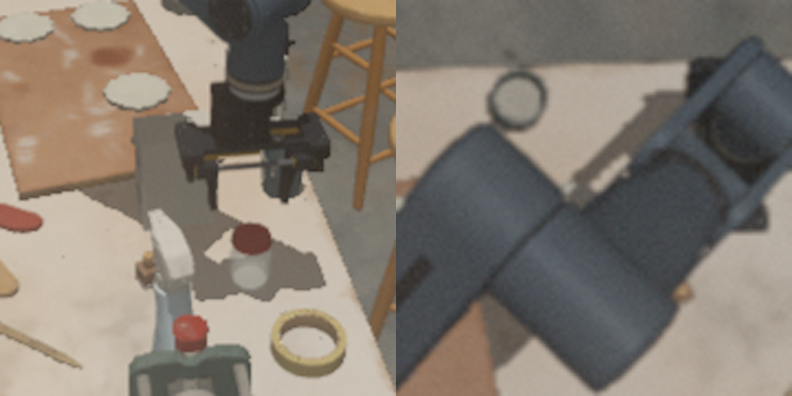

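Side view: the fingers, at about (212–290,190) in the crop, are just short of the jar at (250,250). In the top view the stamp's knob peeks out at crop (682,292). I'll correct 8 mm in x and go down.

Call:
send_rows(
  moves=[
    [[0,0,0,0.3,0.8,0,1],[0,0,0,0,0,2.5,1],[0,0,0,0,0,2.5,1],[0,0,0,0,0,0,1],[0,0,0,0,0,0,1]],
  ],
)

```text
time_s: 4.9
position: [0.5565, -0.4034, 0.1034]
tcp_rot: [[-0.001, 1.0, 0.001], [1.0, 0.001, -0.001], [-0.001, 0.001, -1.0]]
force: [0.5, -0.2, 0.5]
opening: 1.003
```

```bash
python3 - <<'E'
from h import *
S=lambda p:np.array(p)/3.3+[190,140]-.35
print(tri(S((124,380)),(339.2,210.9)),onz("top",(339.2,210.9),.052),readout.read_state()["position"])
for n,p in dict(knife=(67,360),knife0=(0,320)).items(): print(n,onz("side",np.array(p)/2.2+[160,140],0))
E
```

```text
[ 0.41090605 -0.38143299  0.05631215] [ 0.40850374 -0.38209861  0.052     ] [ 0.55646525 -0.40343436  0.10341137]
knife [ 0.29378006 -0.50804276  0.        ]
knife0 [ 0.20629703 -0.42491059  0.        ]
```

Call:
send_rows(
  moves=[
    [[0,0,0,0.2,-0.3,2.4,1],[0,0,0,0,0,2.4,1],[0,0,0,0,0,2,1],[0,0,0,0,0,0,1],[0,0,0,0,0,0,1]],
  ],
)

```text
time_s: 5.4
position: [0.5538, -0.4022, 0.0362]
tcp_rot: [[-0.001, 1.0, 0.002], [1.0, 0.001, -0.002], [-0.002, 0.002, -1.0]]
force: [1.3, -0.2, -0.2]
opening: 0.999
```

Call:
send_rows(
  moves=[
    [[0,0,0,0,0,0,0.3],[0,0,0,0,0,0,-0.2],[0,0,0,0,0,0,-1],[0,0,0,0,0,0,-1],[0,0,0,0,0,0,-1]],
  ],
)

```text
time_s: 5.9
position: [0.5539, -0.4018, 0.0354]
tcp_rot: [[-0.0, 1.0, 0.003], [1.0, 0.0, -0.001], [-0.001, 0.003, -1.0]]
force: [2.4, 0.3, 1.3]
opening: 0.677
```

Call:
send_rows(
  moves=[
    [[0,0,0,0,0,0,-1],[0,0,0,0,0,0,-1],[0,0,0,0,0,0,-1],[0,0,0,0,0,-1,-1],[0,0,0,0,0,-1,-1]],
  ],
)

```text
time_s: 6.4
position: [0.5506, -0.4, 0.0533]
tcp_rot: [[-0.001, 1.0, -0.005], [1.0, 0.001, 0.003], [0.003, -0.005, -1.0]]
force: [0.9, 0.1, -3.8]
opening: 0.674
```

Call:
send_rows(
  moves=[
    [[0,0,0,0,0,-1.5,-1],[0,0,0,1.6,2,-0.5,-1],[0,0,0,1.6,2,0,-1],[0,0,0,1.6,2,0,-1],[0,0,0,1.6,2,0,-1]],
  ],
)

```text
time_s: 6.9
position: [0.6328, -0.3368, 0.0754]
tcp_rot: [[-0.0, 1.0, -0.001], [1.0, 0.0, 0.0], [0.0, -0.001, -1.0]]
force: [0.4, 0.7, -3.5]
opening: 0.676
```

Call:
send_rows(
  moves=[
    [[0,0,0,0,0,0,-1],[0,0,0,0,0,1.5,-1],[0,0,0,0,0,1,-1],[0,0,0,0,0,0,-1],[0,0,0,0,0,0,-1]],
  ],
)

```text
time_s: 7.4
position: [0.6313, -0.3376, 0.0484]
tcp_rot: [[0.001, 1.0, -0.002], [1.0, -0.001, 0.001], [0.001, -0.002, -1.0]]
force: [-0.7, -0.1, -3.5]
opening: 0.671
```

Call:
send_rows(
  moves=[
    [[0,0,0,0,0,0.6,-1],[0,0,0,0,0,0.4,-1],[0,0,0,0,0,0.3,-1],[0,0,0,0,0,0,-1],[0,0,0,0,0,0,-1]],
  ],
)

```text
time_s: 7.9
position: [0.6327, -0.3372, 0.0365]
tcp_rot: [[-0.001, 1.0, 0.0], [1.0, 0.001, 0.0], [0.0, 0.0, -1.0]]
force: [0.4, -0.4, -3.3]
opening: 0.676
```

Call:
send_rows(
  moves=[
    [[0,0,0,0,0,0.15,-1],[0,0,0,0,0,0,-1],[0,0,0,0,0,0,0.2],[0,0,0,0,0,0,1],[0,0,0,0,0,0,1]],
  ],
)

```text
time_s: 8.4
position: [0.6332, -0.3376, 0.0358]
tcp_rot: [[-0.001, 1.0, 0.001], [1.0, 0.001, -0.001], [-0.001, 0.001, -1.0]]
force: [0.7, -0.2, -0.1]
opening: 0.783
```

Call:
send_rows(
  moves=[
    [[0,0,0,0,0,0,1],[0,0,0,0,0,-2,1],[0,0,0,0,0,-3,1],[0,0,0,0,0,-4,1],[0,0,0,0,0,-3,1]],
  ],
)

```text
time_s: 8.9
position: [0.6334, -0.3378, 0.1577]
tcp_rot: [[-0.001, 1.0, 0.002], [1.0, 0.001, -0.002], [-0.002, 0.002, -1.0]]
force: [0.1, 0.3, 0.2]
opening: 0.996
```

Call:
send_rows(
  moves=[
    [[0,0,0,0,0,0,0.6],[0,0,0,-1.5,-3,0,0.2],[0,0,0,-1.5,-4,0,0.2],[0,0,0,-1.4,-4,0,0],[0,0,0,0,-4,0,0]],
  ],
)

```text
time_s: 9.4
position: [0.4812, -0.383, 0.1546]
tcp_rot: [[-0.0, 1.0, 0.0], [1.0, 0.0, -0.001], [-0.001, 0.0, -1.0]]
force: [-0.9, -1.0, 1.0]
opening: 0.627
```

Call:
send_rows(
  moves=[
    [[0,0,0,0,-4,0,0],[0,0,0,0,-3.2,0,0],[0,0,0,0,0,0,0],[0,0,0,0,0,0,0],[0,0,0,0,0,0,0]],
  ],
)

```text
time_s: 9.9
position: [0.4118, -0.3819, 0.1551]
tcp_rot: [[-0.001, 1.0, 0.001], [1.0, 0.001, -0.001], [-0.001, 0.001, -1.0]]
force: [-0.3, -0.5, 0.1]
opening: 0.502
```

```bash
python3 - <<'E'
from h import *
a=capture("side");b=capture("top")
A=cv2.resize(a[190:290,190:290],None,fx=5,fy=5,interpolation=cv2.INTER_CUBIC)
B=cv2.resize(b[140:240,260:320],None,fx=5,fy=5,interpolation=cv2.INTER_CUBIC)
cv2.imwrite("pics/m3.png",np.hstack([A,B]))
s=readout.read_state();p=s["position"];print(p.round(4),s["force"].round(1))
print("tcp in A",(proj("side",p)-[190,190])*5,"stamp knob est in A",(proj("side",[.411,-.381,.052])-[190,190])*5)
for t in("glaze_jar","stamp"):
    for x in regions_of("side",t)[:1]:
        v,u=np.nonzero(x["mask"]);print(t,round(x["p"],2),u.min(),u.max(),v.min(),v.max(),u.mean().round(1),v.mean().round(1))
E
```

```text
[ 0.412  -0.3816  0.155 ] [ 0.7 -0.3  0.3]
tcp in A [[179.71319976 198.7621472 ]] stamp knob est in A [[181.80648577 329.57794019]]
glaze_jar 0.58 284 302 226 256 293.0 240.5
stamp 0.5 220 230 254 270 225.3 261.7
```

View pics/m3.png

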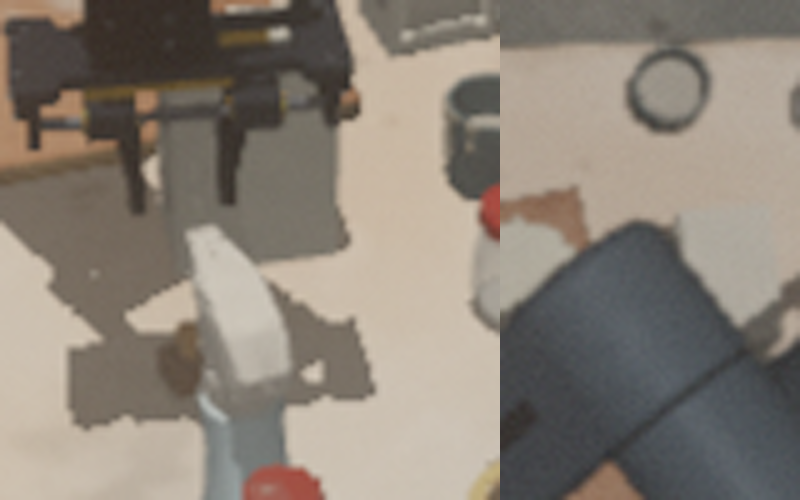

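The fingers straddle the stamp's knob line: midpoint at (183,200), knob at about (187,330). The jar stands well clear at its new place. I'll go down to the knob.

Call:
send_rows(
  moves=[
    [[0,0,0,0.2,0,3,0],[0,0,0,0,0,3,0],[0,0,0,0,0,3,0],[0,0,0,0,0,2,0],[0,0,0,0,0,1,0]],
  ],
)

```text
time_s: 10.6
position: [0.4106, -0.3784, 0.033]
tcp_rot: [[-0.002, 1.0, -0.002], [1.0, 0.002, 0.002], [0.002, -0.002, -1.0]]
force: [0.1, 0.6, 0.1]
opening: 0.501
```

Call:
send_rows(
  moves=[
    [[0,0,0,0,0,0,0],[0,0,0,0,0,0,-0.2],[0,0,0,0,0,0,-0.5],[0,0,0,0,0,0,-1],[0,0,0,0,0,0,-1]],
  ],
)

```text
time_s: 11.1
position: [0.4111, -0.3799, 0.036]
tcp_rot: [[-0.001, 1.0, 0.001], [1.0, 0.001, -0.001], [-0.001, 0.001, -1.0]]
force: [0.5, -0.2, 0.7]
opening: 0.22
```

Call:
send_rows(
  moves=[
    [[0,0,0,0,0,0,-1],[0,0,0,0,0,0,-1],[0,0,0,0,0,0,-1],[0,0,0,0,0,0,-1],[0,0,0,0,0,0,-1]],
  ],
)

```text
time_s: 11.6
position: [0.4113, -0.38, 0.0357]
tcp_rot: [[-0.001, 1.0, 0.001], [1.0, 0.001, -0.001], [-0.001, 0.001, -1.0]]
force: [0.9, 0.6, 6.4]
opening: 0.178
```

Call:
send_rows(
  moves=[
    [[0,0,0,0,0,0,-1],[0,0,0,0,0,-0.5,-1],[0,0,0,0,0,-0.5,-1],[0,0,0,0,0,-1,-1],[0,0,0,0,0,-1,-1]],
  ],
)

```text
time_s: 12.1
position: [0.4104, -0.3791, 0.0655]
tcp_rot: [[-0.001, 1.0, -0.001], [1.0, 0.001, 0.001], [0.001, -0.001, -1.0]]
force: [0.1, -1.0, -0.7]
opening: 0.178
```

```bash
python3 - <<'E'
from h import *
a=capture("side")
A=cv2.resize(a[190:290,170:290],None,fx=5,fy=5,interpolation=cv2.INTER_CUBIC)
cv2.imwrite("pics/m4.png",A)
s=readout.read_state();print(s["position"].round(4),s["force"].round(1),s["opening"])
E
```

```text
[ 0.4112 -0.3801  0.0673] [ 0.3  0.1 -0. ] 0.17705132741475388
```

View pics/m4.png

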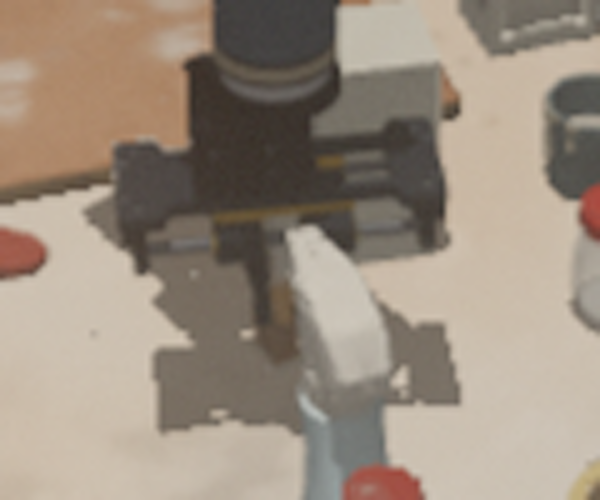

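The picture shows the stamp held between the fingers and off the table (block bottom at about (280,355)). I'll carry it 7 cm toward −x, onto bare table.

Call:
send_rows(
  moves=[
    [[0,0,0,0,-2,0,-1],[0,0,0,0,-3,0,-1],[0,0,0,0,-2,0,-1],[0,0,0,0,0,1,-1],[0,0,0,0,0,1,-1]],
  ],
)

```text
time_s: 12.65
position: [0.3411, -0.3803, 0.045]
tcp_rot: [[0.0, 1.0, 0.001], [1.0, -0.0, -0.002], [-0.002, 0.001, -1.0]]
force: [0.4, 0.2, -0.1]
opening: 0.177
```

Call:
send_rows(
  moves=[
    [[0,0,0,0,0,0.5,-1],[0,0,0,0,0,0.4,-1],[0,0,0,0,0,0,-1],[0,0,0,0,0,0,-1],[0,0,0,0,0,0,-1]],
  ],
)

```text
time_s: 13.15
position: [0.3411, -0.3794, 0.0358]
tcp_rot: [[-0.001, 1.0, 0.0], [1.0, 0.001, -0.0], [-0.0, 0.0, -1.0]]
force: [-0.1, -0.5, -0.6]
opening: 0.175
```

Call:
send_rows(
  moves=[
    [[0,0,0,0,0,0.1,-1],[0,0,0,0,0,0.1,-1],[0,0,0,0,0,0,-1],[0,0,0,0,0,0,-1],[0,0,0,0,0,0,-1]],
  ],
)

```text
time_s: 13.65
position: [0.3414, -0.3797, 0.0354]
tcp_rot: [[-0.001, 1.0, 0.001], [1.0, 0.001, -0.001], [-0.001, 0.001, -1.0]]
force: [1.3, 1.7, 11.0]
opening: 0.175
```

Call:
send_rows(
  moves=[
    [[0,0,0,0,0,-0.1,-1],[0,0,0,0,0,0,-0.4],[0,0,0,0,0,0,-0.1],[0,0,0,0,0,0,-0.1],[0,0,0,0,0,0,-0.1]],
  ],
)

```text
time_s: 14.15
position: [0.3406, -0.3793, 0.0347]
tcp_rot: [[-0.001, 1.0, -0.0], [1.0, 0.001, 0.001], [0.001, -0.0, -1.0]]
force: [0.4, 0.2, 0.3]
opening: 0.417
```

Call:
send_rows(
  moves=[
    [[0,0,0,0,0,-2,-0.1],[0,0,0,0,0,-4,-0.1],[0,0,0,0,0,-5,-0.1],[0,0,0,0,0,-5,-1],[0,0,0,0,0,-5,-1]],
  ],
)

```text
time_s: 14.65
position: [0.3403, -0.3789, 0.2467]
tcp_rot: [[-0.001, 1.0, -0.0], [1.0, 0.001, 0.001], [0.001, -0.0, -1.0]]
force: [0.4, -1.5, 0.1]
opening: 0.344
```

Call:
send_rows(
  moves=[
    [[0,0,0,4.5,2,0,-1],[0,0,0,4.5,2,0,-1],[0,0,0,4.5,2,0,-1],[0,0,0,4.5,2,0,-1],[0,0,0,4,3,0,-1]],
  ],
)

```text
time_s: 15.15
position: [0.4496, -0.1569, 0.2449]
tcp_rot: [[-0.0, 1.0, -0.002], [1.0, 0.0, 0.001], [0.001, -0.002, -1.0]]
force: [0.8, -0.6, 1.4]
opening: 0.012
```

Call:
send_rows(
  moves=[
    [[0,0,0,0.3,1.6,0,-1],[0,0,0,0,0,3,-1],[0,0,0,0,0,4,-1],[0,0,0,0,0,3.7,-1],[0,0,0,0,0,0,-1]],
  ],
)

```text
time_s: 15.65
position: [0.4631, -0.1543, 0.134]
tcp_rot: [[-0.001, 1.0, -0.01], [1.0, 0.001, 0.006], [0.006, -0.01, -1.0]]
force: [-0.3, 1.7, -0.3]
opening: 0.003
```

```bash
python3 - <<'E'
from h import *
a=capture("side");b=capture("top")
A=cv2.resize(a[150:290,150:310],(640,560),interpolation=cv2.INTER_CUBIC)
cv2.imwrite("pics/m5.png",A)
s=readout.read_state();print(s["position"].round(4),s["force"].round(1),s["opening"])
E
```

```text
[ 0.4663 -0.1563  0.1379] [ 0.7 -0.   1.1] 0.00016696539955272916
```

View pics/m5.png

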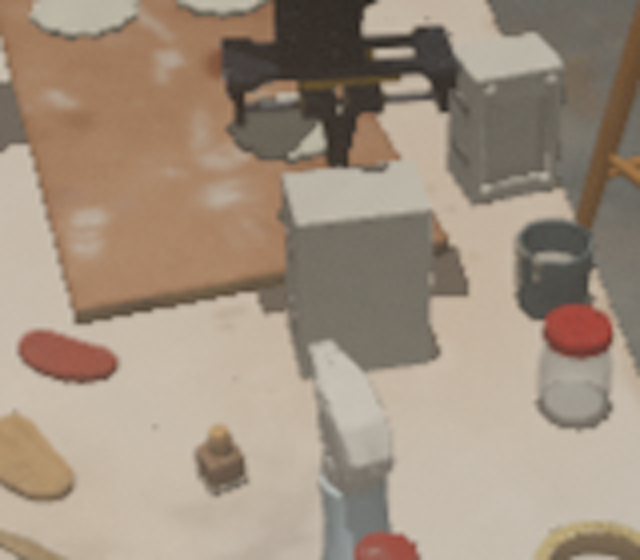

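The picture shows the stamp upright at (220,460), the jar upright at (575,365), and an empty lane behind the tall mould. The fingers are just behind its hollow face, so I'll push slowly.

Call:
send_rows(
  moves=[
    [[0,0,0,-1,0,0,-1],[0,0,0,-1,0,0,-1],[0,0,0,-1,0.1,0,-1],[0,0,0,-1,0,0,-1],[0,0,0,-1,0.1,0,-1]],
  ],
)

```text
time_s: 16.25
position: [0.4686, -0.2074, 0.1387]
tcp_rot: [[-0.0, 1.0, 0.001], [1.0, 0.0, -0.0], [-0.0, 0.001, -1.0]]
force: [-0.7, 1.4, 1.2]
opening: 0.002
```

Call:
send_rows(
  moves=[
    [[0,0,0,-1,0,0,-1],[0,0,0,-1,0.1,0,-1],[0,0,0,-1,0,0,-1],[0,0,0,-1,0.1,0,-1],[0,0,0,-1,0,0,-1]],
  ],
)

```text
time_s: 16.75
position: [0.4707, -0.2575, 0.1379]
tcp_rot: [[-0.001, 1.0, 0.0], [1.0, 0.001, -0.0], [-0.0, 0.0, -1.0]]
force: [0.9, 0.1, 0.7]
opening: 0.007
```

Call:
send_rows(
  moves=[
    [[0,0,0,-1,0,0,-1],[0,0,0,-1,0,0,-1],[0,0,0,0,0,0,-1],[0,0,0,0,0,0,-1],[0,0,0,0,0,0,-1]],
  ],
)

```text
time_s: 17.25
position: [0.4704, -0.2758, 0.138]
tcp_rot: [[-0.001, 1.0, -0.0], [1.0, 0.001, 0.001], [0.001, -0.0, -1.0]]
force: [0.2, -0.5, 0.2]
opening: 0.007
```

Call:
send_rows(
  moves=[
    [[0,0,0,0,0,-4,-1],[0,0,0,0,0,-4,-1],[0,0,0,2,0,-2,-1],[0,0,0,4,2,0,-1],[0,0,0,4,3,0,-1]],
  ],
)

```text
time_s: 17.75
position: [0.5201, -0.1754, 0.2393]
tcp_rot: [[0.002, 1.0, 0.001], [1.0, -0.002, -0.001], [-0.001, 0.001, -1.0]]
force: [0.7, -0.4, -0.9]
opening: 0.009
```

```bash
python3 - <<'E'
from h import *
a=capture("side");b=capture("top")
A=cv2.resize(a[150:290,170:310],(400,400),interpolation=cv2.INTER_CUBIC)
B=cv2.resize(b[130:230,230:330],(400,400),interpolation=cv2.INTER_CUBIC)
cv2.imwrite("pics/m6.png",np.hstack([A,B]))
s=readout.read_state();print(s["position"].round(4),s["force"].round(1),s["opening"])
E
```

```text
[ 0.5228 -0.1711  0.2386] [ 0.2 -0.4  0.8] 0.006742406010908855
```

View pics/m6.png

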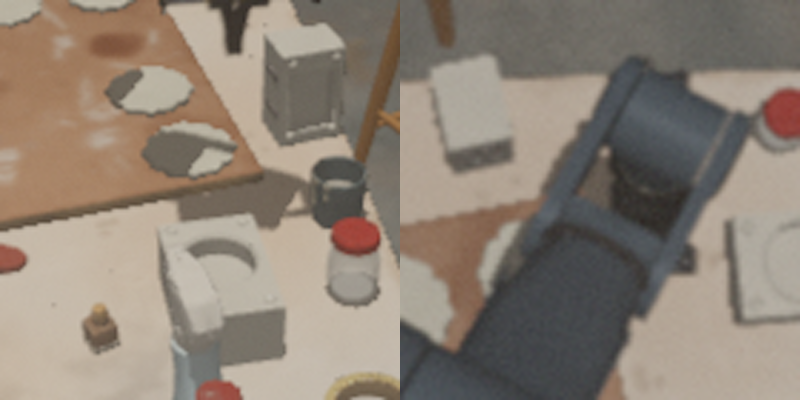

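The tall mould lies flat with its hollow up, and the stamp, jar and pot are untouched. Now the squat one.

Call:
send_rows(
  moves=[
    [[0,0,0,2,3,0,-1],[0,0,0,2,3,0,-1],[0,0,0,2,3,0,-1],[0,0,0,2,3,0,-1],[0,0,0,1.6,0.8,0,-1]],
  ],
)

```text
time_s: 18.35
position: [0.6507, -0.0793, 0.2376]
tcp_rot: [[-0.002, 1.0, 0.002], [1.0, 0.002, -0.0], [-0.0, 0.002, -1.0]]
force: [0.6, 0.1, -0.2]
opening: 0.002
```

Call:
send_rows(
  moves=[
    [[0,0,-5,0,0,0,-1],[0,0,-4.5,0,0,0,-1],[0,0,0,0,0,4,-1],[0,0,0,0,0,4,-1],[0,0,0,0,0,3.4,-1]],
  ],
)

```text
time_s: 18.85
position: [0.6465, -0.0801, 0.1224]
tcp_rot: [[-0.166, 0.986, -0.002], [0.986, 0.166, 0.0], [0.001, -0.002, -1.0]]
force: [-0.6, -0.5, -0.2]
opening: 0.005
```

```bash
python3 - <<'E'
from h import *
a=capture("side");s=readout.read_state();print(s["position"].round(4),s["force"].round(1),s["tcp_rot"].round(3).tolist())
cv2.imwrite("pics/m7.png",cv2.resize(a[130:250,210:330],(480,480),interpolation=cv2.INTER_CUBIC))
E
```

```text
[ 0.6426 -0.0792  0.1163] [-1.7  0.7 -3.2] [[-0.166, 0.986, -0.013], [0.986, 0.166, 0.003], [0.006, -0.012, -1.0]]
```

View pics/m7.png

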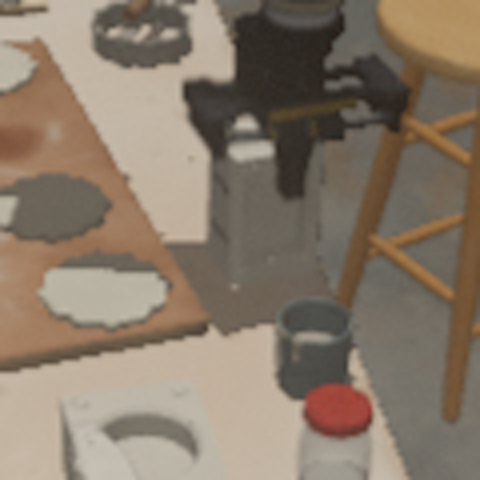

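The fingers are in front of the squat mould's face, about central. I'll push it along its own back direction.

Call:
send_rows(
  moves=[
    [[0,0,0,0,0.4,-0.4,-1],[0,0,0,1,0,0,-1],[0,0,0,1,0,0,-1],[0,0,0,1,0,0,-1],[0,0,0,1,0,0,-1]],
  ],
)

```text
time_s: 19.4
position: [0.6465, -0.0396, 0.1298]
tcp_rot: [[-0.167, 0.986, 0.003], [0.986, 0.167, -0.002], [-0.002, 0.003, -1.0]]
force: [0.4, -2.5, 1.9]
opening: 0.004
```

Call:
send_rows(
  moves=[
    [[0,0,0,1,0,0,-1],[0,0,0,1,0,0,-1],[0,0,0,1,0,0,-1],[0,0,0,1,0,0,-1],[0,0,0,1,0,0,-1]],
  ],
)

```text
time_s: 19.9
position: [0.6367, 0.0105, 0.1275]
tcp_rot: [[-0.166, 0.986, -0.002], [0.986, 0.166, 0.001], [0.001, -0.001, -1.0]]
force: [-0.6, 0.0, 0.4]
opening: 0.003
```

Call:
send_rows(
  moves=[
    [[0,0,0,1,0,0,-1],[0,0,0,1,0,0,-1],[0,0,0,1,0,0,-1],[0,0,0,0,0,0,-1],[0,0,0,0,0,0,-1]],
  ],
)

```text
time_s: 20.4
position: [0.6326, 0.039, 0.1281]
tcp_rot: [[-0.166, 0.986, 0.0], [0.986, 0.166, -0.0], [-0.0, 0.0, -1.0]]
force: [0.4, -0.5, -0.2]
opening: 0.002
```

Call:
send_rows(
  moves=[
    [[0,0,0,0,0,0,-1],[0,0,0,0,0,-3,-1],[0,0,0,0,0,-5,-1],[0,0,0,-4,0,-5,-1],[0,0,0,-5,0,0,-1]],
  ],
)

```text
time_s: 20.9
position: [0.6499, -0.0407, 0.2547]
tcp_rot: [[-0.17, 0.985, 0.014], [0.985, 0.17, -0.002], [-0.004, 0.013, -1.0]]
force: [0.6, 0.1, -0.4]
opening: 0.004
```

Call:
send_rows(
  moves=[
    [[0,0,0,-3,-5,0,-1],[0,0,0,0,-5,0,-1],[0,0,0,0,-5,0,-1],[0,0,0,0,0,0,-1],[0,0,0,0,0,0,-1]],
  ],
)

```text
time_s: 21.4
position: [0.5085, -0.0911, 0.2475]
tcp_rot: [[-0.164, 0.987, 0.001], [0.987, 0.164, -0.0], [-0.0, 0.001, -1.0]]
force: [-0.0, 0.5, -0.1]
opening: 0.005
```

```bash
python3 - <<'E'
from h import *
a=capture("side");b=capture("top");s=readout.read_state();print(s["position"].round(4),s["force"].round(1))
A=cv2.resize(a[110:310,150:330],(450,500),interpolation=cv2.INTER_CUBIC);B=cv2.resize(b[120:260,220:318],(350,500),interpolation=cv2.INTER_CUBIC)
cv2.imwrite("pics/m8.png",np.hstack([A,B]))
for c in("side","top"):
  for t in["tall_mould","squat_mould","slip_pot","glaze_jar","stamp","spray_bottle","masking_tape"]:
    print(c,t,[(np.round(x["location"],3).tolist(),round(x["p"],2)) for x in spot_in(c,t)[:1]])
E
```

```text
[ 0.5111 -0.0913  0.2479] [ 1.1 -0.7  0.3]
side tall_mould [([0.491, -0.36, 0.065], 0.57)]
side squat_mould [([0.622, 0.072, 0.052], 0.66)]
side slip_pot [([0.644, -0.214, 0.049], 0.94)]
side glaze_jar [([0.626, -0.352, 0.06], 0.72)]
side stamp [([0.341, -0.388, 0.023], 0.5)]
side spray_bottle [([0.412, -0.617, 0.249], 0.89)]
side masking_tape [([0.606, -0.546, 0.023], 0.69)]
top tall_mould [([0.472, -0.352, 0.072], 0.77)]
top squat_mould [([0.616, 0.107, 0.063], 0.9)]
top slip_pot [([0.655, -0.202, 0.032], 0.46)]
top glaze_jar [([0.627, -0.33, 0.087], 0.77)]
top stamp []
top spray_bottle [([0.407, -0.591, 0.168], 0.84)]
top masking_tape [([0.608, -0.535, 0.025], 0.71)]
```

View pics/m8.png

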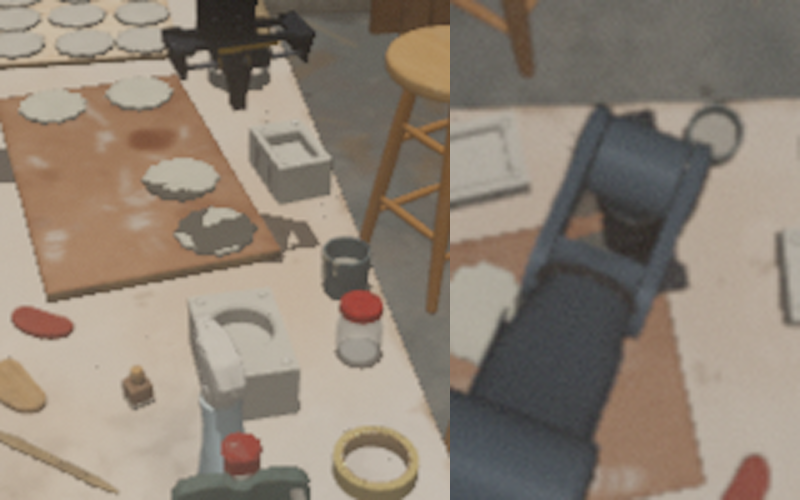

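Both moulds lie flat with their hollows up, the three small things stand upright, and the arm is clear in the air.

```bash
python3 -c "
from rig import bot
print(bot.hand_in())"
```

```text
the job is handed in; nothing more can be done
None
```

I handed the job in at about 22 s of the 72 s allowed, with both moulds lying flat on their backs, hollow up. The hand-in gave no verdict.

- **Cleared first:** The glaze jar and the stamp stood where the tall mould would fall. I moved the jar to about (0.63, -0.34) and the stamp to about (0.34, -0.38). The slip pot was out of the way, so I left it.
- **Pushed over:** I pushed each mould near its top with closed fingers. The readings I took between pushes never passed about 3 N.
- **Last checks:**
  - **Moulds:** the final views put the tall mould's upper face about 70 mm up and the squat one's about 63 mm, where flat would be 74 and 68 mm. By my estimate each centre moved about 12 cm, within the 19 cm limit.
  - **Small things:** the jar, stamp and pot stand upright.
  - **Bystanders:** the spray bottle and tape are within about 5 mm of where they started.
  - **Arm:** it ended clear of everything, with the fingertips at z 0.25.
- **Disagreements and gaps:**
  - The network did not find the stamp in the last top view because the arm was in the way. Its place and upright stance come from the side view and the arm's position when it let go.
  - The grip on the stamp's knob closed to 15.5 mm, not 18 mm, but it held.
  - Setting the stamp down briefly pressed it on the table with 11 N.

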